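Cure glued furniture feet under the bench lamps

TASK

The glue in the turned wooden furniture feet needs a shot of UV: stand every foot upright squarely in front of a lamp, one to a lamp, centred on its window with a gap of about 30 mm between the lamp's face and the foot's flange, leaving the lamps' control box locked meanwhile. With all feet in place, slide the box's child-lock tab fully aside, press the button that it covered right down and let go, and slide the tab fully back over the button. Then stand all the feet upright on the black rubber mat, wholly on it, and do not shift the other things on the bench.

Things in the scene. Friction and masses are not known exactly. Their poses are not given: they have to be found in the camera images.
- foot1: turned dark wooden furniture foot, loose, about 160 g, all alike: standing on its round flange 64 mm across and 18 mm high, then narrowing to a straight neck 44 mm across from 30 to 80 mm height, top at 90 mm. Grip the neck. Origin: centre of the underside, z up the axis. Two or three of the four feet are present; an absent one reads None
- foot2: turned dark wooden furniture foot, loose, about 160 g, all alike: standing on its round flange 64 mm across and 18 mm high, then narrowing to a straight neck 44 mm across from 30 to 80 mm height, top at 90 mm. Grip the neck. Origin: centre of the underside, z up the axis. Two or three of the four feet are present; an absent one reads None
- foot3: turned dark wooden furniture foot, loose, about 160 g, all alike: standing on its round flange 64 mm across and 18 mm high, then narrowing to a straight neck 44 mm across from 30 to 80 mm height, top at 90 mm. Grip the neck. Origin: centre of the underside, z up the axis. Two or three of the four feet are present; an absent one reads None
- foot4: turned dark wooden furniture foot, loose, about 160 g, all alike: standing on its round flange 64 mm across and 18 mm high, then narrowing to a straight neck 44 mm across from 30 to 80 mm height, top at 90 mm. Grip the neck. Origin: centre of the underside, z up the axis. Two or three of the four feet are present; an absent one reads None
- lamp1: small black UV curing lamp, one of four alike, standing in a row across the bench, fixed to the bench: housing 70 mm wide (y), 90 mm high, with a pale glass window on its front. Origin: middle of the underside; its own -x axis points out of the window, its front face lies at x = -25 mm, so a foot centred 30 mm clear of it has its origin at x = -87 mm, y = 0
- lamp2: small black UV curing lamp, one of four alike, standing in a row across the bench, fixed to the bench: housing 70 mm wide (y), 90 mm high, with a pale glass window on its front. Origin: middle of the underside; its own -x axis points out of the window, its front face lies at x = -25 mm, so a foot centred 30 mm clear of it has its origin at x = -87 mm, y = 0
- lamp3: small black UV curing lamp, one of four alike, standing in a row across the bench, fixed to the bench: housing 70 mm wide (y), 90 mm high, with a pale glass window on its front. Origin: middle of the underside; its own -x axis points out of the window, its front face lies at x = -25 mm, so a foot centred 30 mm clear of it has its origin at x = -87 mm, y = 0
- lamp4: small black UV curing lamp, one of four alike, standing in a row across the bench, fixed to the bench: housing 70 mm wide (y), 90 mm high, with a pale glass window on its front. Origin: middle of the underside; its own -x axis points out of the window, its front face lies at x = -25 mm, so a foot centred 30 mm clear of it has its origin at x = -87 mm, y = 0
- mat: thin black rubber mat lying fixed on the bench, 190 mm (x) by 230 mm (y), 4 mm thick. Origin: centre of its underside. The mat is on one side of the bench and the control box on the other; the sides swap from start to start
- box: grey control box fixed to the bench, 140 mm (x) by 190 mm (y), 60 mm high, with the grey button and its sliding metal lock tab on top, between two low rails along y (at x = -34 and +34 mm, 6 mm thick, tops 73 mm above the bench). Origin: centre of its underside, -x is its front
- tab (a joint): child-lock tab, a flat steel plate 60 mm (x) by 54 mm (y) and 4 mm thick, its underside 73.5 mm above the bench. 0 m = locked, centred over the button; 0.055 m = fully aside, slid along the box's +y. It stays where it is left; about 2 N moves it; hard stops at both ends
- tab_fin (a point): middle of the top edge of the tab's upright black grip fin, 103.5 mm above the bench; the fin is 34 mm along the box's x, 12 mm thick along the box's y and 26 mm high above the plate. The point moves with the tab; it lies 14 mm beyond the plate's middle towards the box's +y. It can be pinched from above, fingers closing along the box's y
- button_top (a point): centre of the top of the round grey push button, 32 mm across, at x = 0, y = -35 mm of the box, 69.5 mm above the bench when up, covered by the tab when locked. Press straight down
- button (a joint): push button travel: 0 = up, 0.006 m = fully down; sprung, about 5 N holds it down
- jar: bystander: lidded jar, 56 mm across, 85 mm high, among the feet. Origin: centre of the underside
- mug: bystander: white mug, 76 mm across, 90 mm high. Origin: centre of the underside
- glue: bystander: glue bottle, 52 mm across, 150 mm high. Origin: centre of the underside
- spray: bystander: spray can behind the lamps, 62 mm across, 190 mm high. Origin: centre of the underside
- offcut: bystander: light wooden offcut lying near the robot, 120 by 50 by 30 mm. Origin: centre of the underside
- driver: bystander: red-handled screwdriver lying near the robot, about 200 mm long; origin under its middle
Things that resemble listed ones, but are neither listed nor needed, are in the scene too. Leave any pink or yellow look-alike of the foot4 alone. What is shaped like the lamp2 but blue is not meant.

How it is judged:
By the outcome, as a careful person would: the job done as asked, in the order asked, and still so for the second after the job is handed in, with the robot touching nothing.
Of foot1, foot2, foot3, foot4 only 2 to 3 are there at a start; the rules pass over those that are not, and their reading is None.
At some moment in a run one of foot1, foot2, foot3, foot4 may be knocked a few centimetres aside while the robot is not near it.
It also fails if it takes over 210 s, if anything falls off the work surface, if the arm or the gripper's body presses on something with over 40 N, if the wrist force passes 120 N, or if a joint passes its speed limit or range.

ROBOT

A 6-joint arm with a two-finger parallel gripper is mounted at the origin on the work surface. World frame = base frame: x ahead of the robot, y to its left, z up, the work surface at z = 0. Lengths are in mm, angles in rad, forces in N, time in s.
With the tool pointing down it reaches from about 375 to 750 mm from the base axis. Payload 9 kg.
Tool frame: the origin (TCP) lies midway between the tips of the shut fingers; the grasp point (between the pads) lies 19 mm behind it; z points along the fingers, y is the line along which they close (so a half turn about z gives the same grasp; the last joint's range is limited). The gripper opens to 85 mm and grips with 20 to 120 N. Pads are 22 mm wide; open, the fingers measure 114 mm over their backs; the gripper's body (76 mm by 85 mm) begins 54 mm behind the grasp point. The pads swing forward as they close: fully open they stand 13 mm farther back than shut.
Start: joints at [-1.384, 0.104, 0.097, 1.564, 0, 1.353], TCP at [236.314, -551.537, 231.331] pointing down, gripper open.
Joint ranges: [-2.99, 2.99], [-0.84, 1.86], [-1.1, 1.16], [-1.84, 2.11], [-1.51, 1.56], [-3.14, 3.14]. Speed limits (rad/s): [2.22, 2.22, 2.57, 3.14, 3.14, 3.14].

INTERFACE

Orientations are given as a rotation vector (axis times angle).
In Python, from rig import get_obs, get_image, finish_job gives the robot as it stands. The module is installed in compiled form; this text tells all that it offers.
- The arm moves only by the tool play_rows, never from a script. Its argument "commands" is text: rows parted by semicolons, each of 7 numbers parted by spaces: the shift along the world's x, y, z in cm, then the turn, a rotation vector about the world's x, y, z in degrees, then the finger opening in cm, from 0 to 8.54. A call has 1 to 5 rows; each row is the pose to reach, as a shift and turn from the pose commanded when the call began; what a row does not reach only later rows make up. A row lasts 1/12 s, in which the tool goes at most 41.7 mm and 7.16 degrees, less where a joint would pass 70% of its speed; a pose out of reach is approached as far as the arm can. A call with a gripper value outside its range is refused whole. The fingers move at their own pace and stop on an object; the grip force is fixed at half the most. Time passes only in rows, so rows that repeat a pose let the fingers close. It gives the time, the measured TCP pose, the force, the opening and the grip force at its end, in the units of the state.
- get_obs(): the state, without advancing time (a new reading comes with each control period).
- get_image(name): name is "scene" or "top" or "wrist"; returns a dict with "image" (420x560x3 uint8, red, green, blue), "fx", "fy", "cx", "cy" (pixels), "R" (3x3) and "t" (3): a world point X has camera coordinates R X + t; the wrist camera has in their place "T_tool_cam" (4x4, takes a point from camera to tool coordinates, whose origin is the TCP and whose axes are the flange's). Camera axes: x right, y down, z forward; pixel columns grow to the right and rows downward; lengths in mm; the calibration is good to about 2 mm. The wrist camera is an equidistant fisheye: a pixel r from the principal point sees the ray r / f radians off the axis. A picture is of the moment at which its call begins: read the wrist's pose just before it. There is no depth.
- finish_job(): hands the job in; it is judged then, once.
The state is a dict: "t": time; "q": joint angles; "dq": joint speeds; "tau": joint torques, N m; "tcp_pos": TCP position; "eef_rot": TCP orientation; "ft_force": force on the tool from outside, world axes, zero at the start; "ft_torque": the same for the moment, N m; "finger_gap": finger opening in mm; "finger_force": force on a finger pad.
Only numpy, scipy, OpenCV 4.12 (cv2) and the standard library are available. Lean on these libraries where they do the work, as an engineer would, in place of code of your own. Each camera call takes 0.05 s, during which the arm holds its last target. There are 200 camera calls.

## Working session

There is one attempt and no reset: what is moved stays moved. The work goes in short steps, Python scripts to look and compute and a tool call to move; the robot and the scene stay as the last step left them, time stands still between calls to the robot, and variables do not carry over. Pictures are saved under pics/ and viewed, at most 14 in all, crops included, and the job is handed in when it is done.

Besides the shell and the picture viewer there is one more tool, called after "Emit:" as name(argument=value, ...) on one line, values as JSON. play_rows: Moves the arm, as the interface text tells. Its arguments: {"type":"object","properties":{"commands":{"type":"string"}},"required":["commands"]}

```bash
mkdir -p pics; python3 - <<'E'
from rig import *
import cv2
for n in("scene","top"):
    d=get_image(n);cv2.imwrite(f"pics/{n}0.png",cv2.resize(d["image"][:,:,::-1],(800,600),interpolation=cv2.INTER_CUBIC))
    print(n,d["fx"],d["fy"],d["cx"],d["cy"],d["R"],d["t"])
o=get_obs();print(o)
E
```

```text
scene 515.4327889800321 515.4327889800321 287.2583651184352 205.53202626814073 [[-0.85538753  0.51779715 -0.0140816 ]
 [ 0.40350322  0.6490379  -0.64493019]
 [-0.32480352 -0.55734721 -0.76411175]] [ 550.43177938 -142.69761116 1694.08154136]
top 383.3134190717887 383.3134190717887 277.11676797468584 204.89445663650136 [[-0.02352656 -0.99964361 -0.01261596]
 [-0.99273244  0.02484995 -0.11774882]
 [ 0.11802036  0.00975405 -0.99296327]] [-41.43617323 577.13795815 907.56380006]
{'t': 0.1, 'q': array([-1.38370980e+00,  1.04606113e-01,  9.65717567e-02,  1.56388529e+00,
        1.33097928e-05,  1.35311005e+00]), 'dq': array([-1.32005332e-03, -1.12236661e-03, -1.94763173e-04,  6.14878761e-05,
        9.90451674e-04, -2.35301160e-03]), 'tau': array([ 9.08542424e-03, -5.58202744e+01,  5.04723358e+01,  1.26610664e-02,
       -1.34175853e-04, -1.81598250e-05]), 'tcp_pos': array([ 236.25288441, -551.22541691,  230.63328117]), 'eef_rot': array([-3.07637169e+00, -6.31258255e-01, -4.78829922e-05]), 'ft_force': array([-0.18838436,  0.00969371,  0.02579928]), 'ft_torque': array([0.00112353, 0.04091396, 0.003547  ]), 'finger_force': 0.0, 'finger_gap': 85.33757951559843}
```

View pics/top0.png

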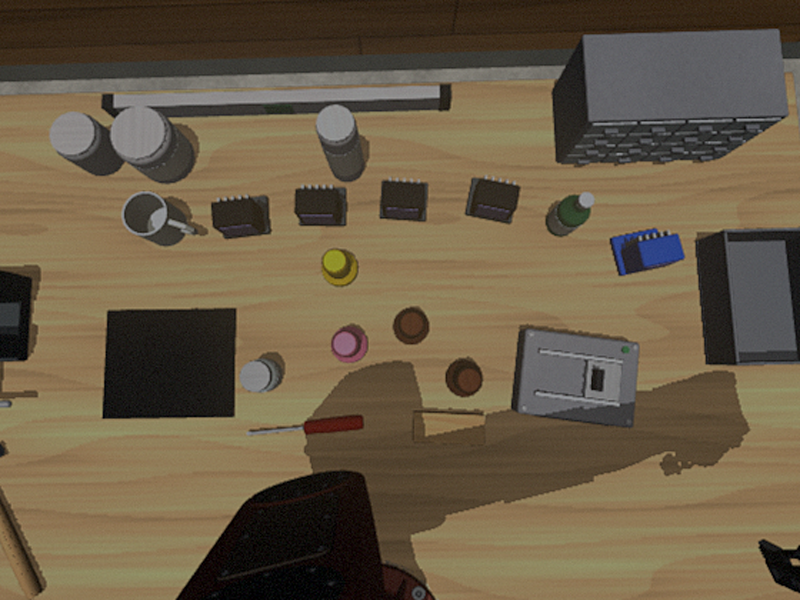

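View pics/scene0.png

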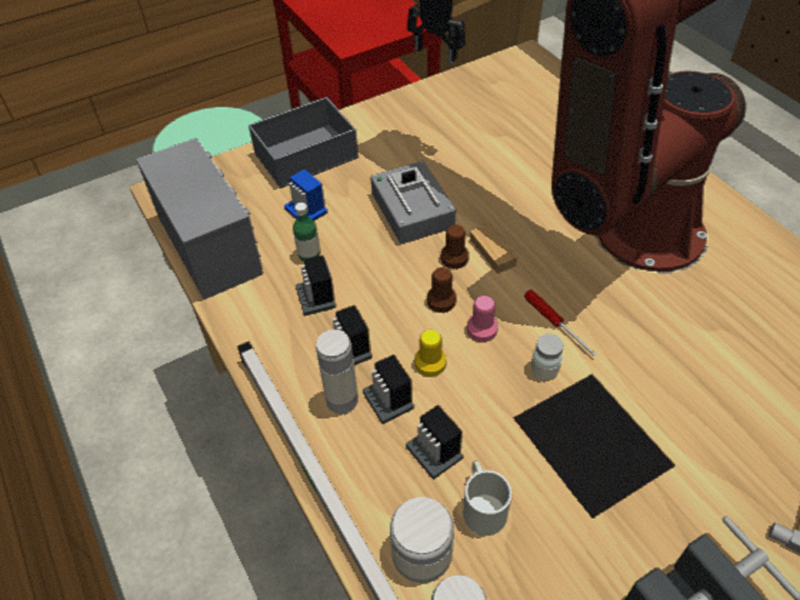

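The top view shows two dark feet at (411,325) and (464,377). The four lamps are at about (240,217), (320,205), (403,200) and (493,200). The mat is at (170,363) and the box at (575,377), with its tab to the right. Next I'll enlarge it.

```bash
cat > h.py <<'E'
from rig import *
import cv2, numpy as np
from scipy.spatial.transform import Rotation as Ro
def px(d,u,v,z):
    "pixel of fixed cam -> world at height z"
    r=d["R"].T@np.array([(u-d["cx"])/d["fx"],(v-d["cy"])/d["fy"],1]); c=-d["R"].T@d["t"]
    return c+r*(z-c[2])/r[2]
def proj(d,X):
    p=d["R"]@np.asarray(X,float)+d["t"]; return p[0]/p[2]*d["fx"]+d["cx"],p[1]/p[2]*d["fy"]+d["cy"]
def wproj(d,o,X):
    Rt=Ro.from_rotvec(o["eef_rot"]).as_matrix(); p=Rt.T@(np.asarray(X,float)-o["tcp_pos"])
    T=d["T_tool_cam"]; p=T[:3,:3].T@(p-T[:3,3]); th=np.arctan2(np.hypot(p[0],p[1]),p[2]); a=np.arctan2(p[1],p[0])
    return d["cx"]+d["fx"]*th*np.cos(a), d["cy"]+d["fy"]*th*np.sin(a)
def wpx(d,o,u,v,z):
    a=np.array([(u-d["cx"])/d["fx"],(v-d["cy"])/d["fy"]]); th=np.linalg.norm(a); a=a/max(th,1e-9)
    r=np.array([*(a*np.sin(th)),np.cos(th)]); T=d["T_tool_cam"]; Rt=Ro.from_rotvec(o["eef_rot"]).as_matrix()
    r=Rt@T[:3,:3]@r; c=Rt@T[:3,3]+o["tcp_pos"]; return c+r*(z-c[2])/r[2]
E
python3 - <<'E'
from h import *
d=get_image("top");im=d["image"][:,:,::-1]
cv2.imwrite("pics/c1.png",cv2.resize(im[115:295,260:460],(800,720)[:1]+(720,),interpolation=cv2.INTER_CUBIC)[:600])
cv2.imwrite("pics/c1.png",cv2.resize(im[115:235,245:405],(800,600),interpolation=cv2.INTER_CUBIC))
cv2.imwrite("pics/c2.png",cv2.resize(im[210:310,270:460],(798,420),interpolation=cv2.INTER_CUBIC))
for n,u,v,z in [("f1",411,325,90),("f2",464,377,90),("jar",258,375,85),("pink",348,343,90),("yel",335,262,90),("matc1",108,310,4),("matc2",237,309,4),("matc3",235,416,4),("matc4",103,418,4),("lamp3",403,212,0),("lamp4",492,215,0)]:
    print(n,px(d,u*.7,v*.7,z).round())
E
```

```text
f1 [517. -79.  90.]
f2 [ 432. -161.   90.]
jar [443. 168.  85.]
pink [490.  23.  90.]
yel [622.  42.  90.]
matc1 [561. 458.   4.]
matc2 [557. 227.   4.]
matc3 [371. 229.   4.]
matc4 [373. 459.   4.]
lamp3 [727. -71.   0.]
lamp4 [ 717. -232.    0.]
```

View pics/c1.png

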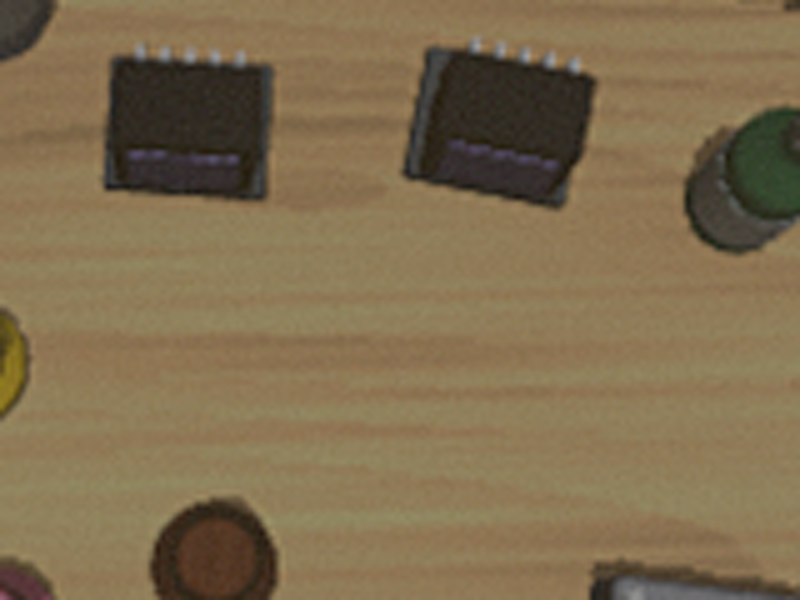

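View pics/c2.png

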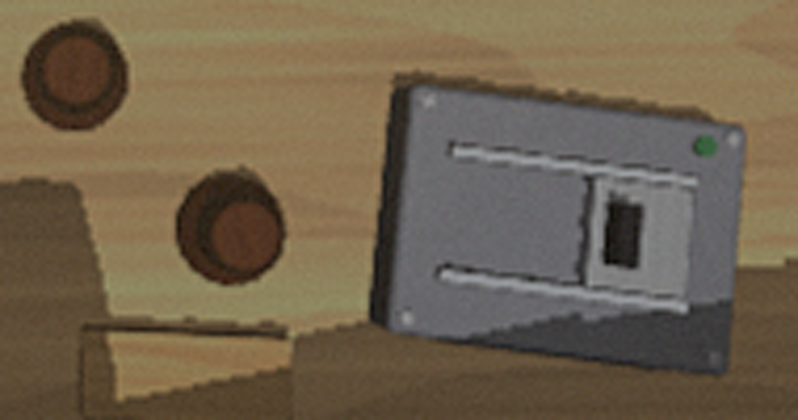

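The crops show foot A's top at c1 (218,550) and foot B's at c2 (246,234). The fin is at c2 (622,235), and the box is turned by about 7°. I'll compute these and set out, turning the tool half round so joint 6 stays central.

```bash
python3 - <<'E'
from h import *
d=get_image("top")
c1=lambda u,v,z:px(d,245+u/5,115+v/5,z).round(1)
c2=lambda u,v,z:px(d,270+u/4.2,210+v/4.2,z).round(1)
print("A",c1(218,550,90),c2(77,70,90));print("B",c2(246,234,90))
print("fin",c2(622,235,103.5))
print("boxcorners z60",[c2(u,v,60) for u,v in[(412,85),(744,126),(727,373),(387,332)]])
print("rails",[c2(u,v,73) for u,v in[(453,150),(696,182),(688,307),(441,273)]])
print("lamp base front z0",[c1(u,v,0) for u,v in[(105,188),(265,198),(404,178),(562,206)]])
print("lamp back z0",[c1(u,v,0) for u,v in[(430,48),(112,58)]])
E
```

```text
A [522.2 -81.2  90. ] [518.4 -80.5  90. ]
B [ 427.9 -169.1   90. ]
fin [ 423.3 -365.9  103.5]
boxcorners z60 [array([ 507.2, -269.1,   60. ]), array([ 479.9, -452.9,   60. ]), array([ 345.1, -433.5,   60. ]), array([ 371.3, -248.3,   60. ])]
rails [array([ 470.3, -286.8,   73. ]), array([ 449.7, -418.9,   73. ]), array([ 382.4, -409.7,   73. ]), array([ 403.7, -276.7,   73. ])]
lamp base front z0 [array([716.9, -29.5,   0. ]), array([ 709.4, -112.1,    0. ]), array([ 718.1, -184.2,    0. ]), array([ 701.1, -264.9,    0. ])]
lamp back z0 [array([ 787. , -200.4,    0. ]), array([786.3, -34.6,   0. ])]
```

Emit:
play_rows(commands="1 2 0 0 0 7 8.5;2 4 0 0 0 14 8.5;3 6 0 0 0 21 8.5;4 8 0 0 0 28 8.5;5 10 0 0 0 35 8.5")

```text
t: 0.62
tcp_pos: [286.6, -450.5, 231.1]
eef_rot: [-2.74, -1.536, -0.0]
ft_force: [0.0, 0.1, -0.2]
finger_gap: 85.6
finger_force: 0.0
```

Emit:
play_rows(commands="1 2 0 0 0 7 8.5;2 4 0 0 0 14 8.5;3 6 0 0 0 21 8.5;4 8 0 0 0 28 8.5;5 10 0 0 0 35 8.5")

```text
t: 1.03
tcp_pos: [336.6, -350.4, 231.2]
eef_rot: [-2.152, -2.289, -0.0]
ft_force: [0.6, -0.5, -0.4]
finger_gap: 85.2
finger_force: 0.0
```

Emit:
play_rows(commands="1 2 0 0 0 7 8.5;2 4 0 0 0 14 8.5;3 6 0 0 0 21 8.5;4 8 0 0 0 28 8.5;5 10 0 0 0 35 8.5")

```text
t: 1.45
tcp_pos: [386.6, -250.5, 231.2]
eef_rot: [1.364, 2.83, 0.0]
ft_force: [1.0, 0.0, 1.0]
finger_gap: 84.8
finger_force: 0.0
```

Emit:
play_rows(commands="1 2 0 0 0 7 8.5;2 4 0 0 0 14 8.5;3 6 0 0 0 21 8.5;4 8 0 0 0 28 8.5;5 9 0 0 0 35 8.5")

```text
t: 1.87
tcp_pos: [436.6, -159.6, 231.5]
eef_rot: [0.448, 3.109, 0.001]
ft_force: [0.2, 0.2, 0.4]
finger_gap: 85.0
finger_force: 0.0
```

Emit:
play_rows(commands="0 0 0 0 0 7 8.5;0 0 0 0 0 14 8.5;0 0 0 0 0 16.8 8.5;0 0 0 0 0 16.8 8.5")

```text
t: 2.2
tcp_pos: [436.3, -161.3, 231.2]
eef_rot: [0.004, -3.141, -0.0]
ft_force: [-0.9, -0.4, 0.7]
finger_gap: 85.2
finger_force: 0.0
```

```bash
python3 - <<'E'
from h import *
o=get_obs();d=get_image("wrist");im=d["image"][:,:,::-1]
print(d["fx"],d["cx"],d["cy"],d["T_tool_cam"].round(3))
cv2.imwrite("pics/w1.png",cv2.resize(im,(800,600),interpolation=cv2.INTER_CUBIC))
s=800/560
for n,X in[("A",(518.4,-80.5,90)),("B",(428,-169,90)),("B'",(432,-161,90))]: print(n,np.array(wproj(d,o,X))*s)
np.save("w1.npy",{"o":o,"d":d},allow_pickle=True)
E
```

```text
325.19226210127806 275.53913542121614 209.270444439183 [[ 0.00000e+00 -9.60000e-01 -2.80000e-01  7.19820e+01]
 [ 1.00000e+00  0.00000e+00  1.00000e-03 -3.12000e-01]
 [-1.00000e-03 -2.80000e-01  9.60000e-01 -1.42314e+02]
 [ 0.00000e+00  0.00000e+00  0.00000e+00  1.00000e+00]]
A [508.22861408 396.62800768]
B [381.47987599 269.76356949]
B' [394.256419   276.00863057]
```

View pics/w1.png

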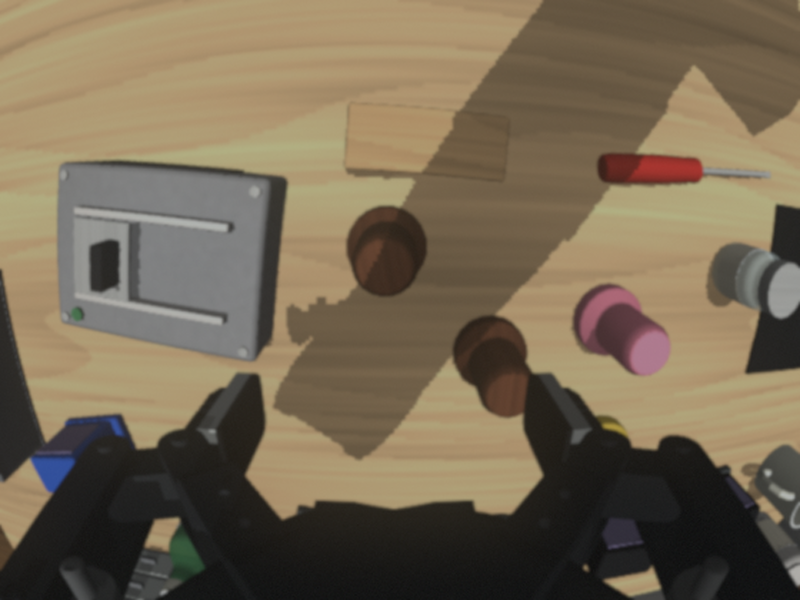

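Foot B's top is at (386,264) and foot A's at (505,388). The box fin is at (103,265), and the box's top corners are at (62,165), (284,180), (257,358) and (62,322).

```bash
python3 - <<'E'
from h import *
z=np.load("w1.npy",allow_pickle=True).item();o,d=z["o"],z["d"];s=.7
f=lambda u,v,h:wpx(d,o,u*s,v*s,h).round(1)
print("B",f(386,264,90),"flange",f(386,245,18),"A",f(505,388,90),f(490,350,18))
print("box",[f(u,v,60) for u,v in[(62,165),(285,180),(258,359),(62,322)]],"screws",[f(u,v,60) for u,v in[(254,190),(243,351),(64,175),(67,316)]])
print("fin",f(104,265,103.5), "rails",[f(u,v,73) for u,v in[(78,212),(230,228),(224,320),(78,299)]])
E
```

```text
B [ 424.3 -166.2   90. ] flange [ 424.5 -167.3   18. ] A [511.4 -83.6  90. ] [512.4 -80.2  18. ]
box [array([ 344.8, -426.8,   60. ]), array([ 371.7, -235.3,   60. ]), array([ 503.3, -263.9,   60. ]), array([ 477.3, -449.2,   60. ])] screws [array([ 377.7, -257.8,   60. ]), array([ 497.1, -275.3,   60. ]), array([ 353.1, -425.1,   60. ]), array([ 471.7, -441.6,   60. ])]
fin [ 419.4 -359.1  103.5] rails [array([ 383.5, -402.1,   73. ]), array([ 402.2, -272.2,   73. ]), array([ 467.9, -282.7,   73. ]), array([ 452.6, -414. ,   73. ])]
```

Emit:
play_rows(commands="-1.1 -0.6 -4 0 0 0 8.5;-1.1 -0.6 -8 0 0 0 8.5;-1.1 -0.6 -12 0 0 0 8.5;-1.1 -0.6 -16 0 0 0 8.5;-1.1 -0.6 -19.3 0 0 0 8.5")

```text
t: 2.67
tcp_pos: [424.4, -167.0, 35.6]
eef_rot: [-0.005, -3.141, -0.001]
ft_force: [1.7, 0.2, 0.1]
finger_gap: 85.3
finger_force: 0.0
```

Emit:
play_rows(commands="0 0 0 0 0 0 8.5;0 0 0 0 0 0 4;0 0 0 0 0 0 3.5;0 0 0 0 0 0 3.5;0 0 0 0 0 0 3.5")

```text
t: 3.08
tcp_pos: [427.0, -168.8, 41.5]
eef_rot: [0.001, 3.138, -0.004]
ft_force: [-1.5, 0.7, 2.8]
finger_gap: 43.2
finger_force: 60.4
```

Emit:
play_rows(commands="0 0 0 0 0 0 3.5;0 0 0 0 0 0 3.5")

```text
t: 3.25
tcp_pos: [427.0, -168.9, 41.5]
eef_rot: [0.001, 3.138, -0.004]
ft_force: [-1.2, 0.7, 8.3]
finger_gap: 42.8
finger_force: 60.7
```

Gripped. I'll lift it and hover short of the lamps for a close look.

Emit:
play_rows(commands="0 0 4 0 0 0 3.5;0 0 8 0 0 0 3.5;0 0 12 0 0 0 3.5;2 0 16 0 0 0 3.5;6 0.5 19 0 0 0 3.5")

```text
t: 3.67
tcp_pos: [477.0, -164.9, 227.7]
eef_rot: [0.004, 3.136, -0.007]
ft_force: [-0.1, -1.8, 0.5]
finger_gap: 43.1
finger_force: 61.7
```

Emit:
play_rows(commands="4 0.5 0 0 0 0 3.5;8 1 0 0 0 0 3.5;12 1.5 0 0 0 0 3.5;14 1.5 0 0 0 0 3.5;14 1.5 0 0 0 0 3.5")

```text
t: 4.08
tcp_pos: [619.7, -148.1, 221.1]
eef_rot: [-0.002, 3.14, 0.0]
ft_force: [0.7, -0.5, -1.8]
finger_gap: 42.8
finger_force: 61.7
```

```bash
python3 - <<'E'
from h import *
o=get_obs();d=get_image("wrist");im=d["image"][:,:,::-1]
print(o["tcp_pos"],o["finger_gap"])
cv2.imwrite("pics/w2.png",cv2.resize(im,(800,600),interpolation=cv2.INTER_CUBIC))
np.save("w2.npy",{"o":o,"d":d},allow_pickle=True)
E
```

```text
[ 619.73138364 -148.13257672  221.14287676] 42.84162463704841
```

View pics/w2.png

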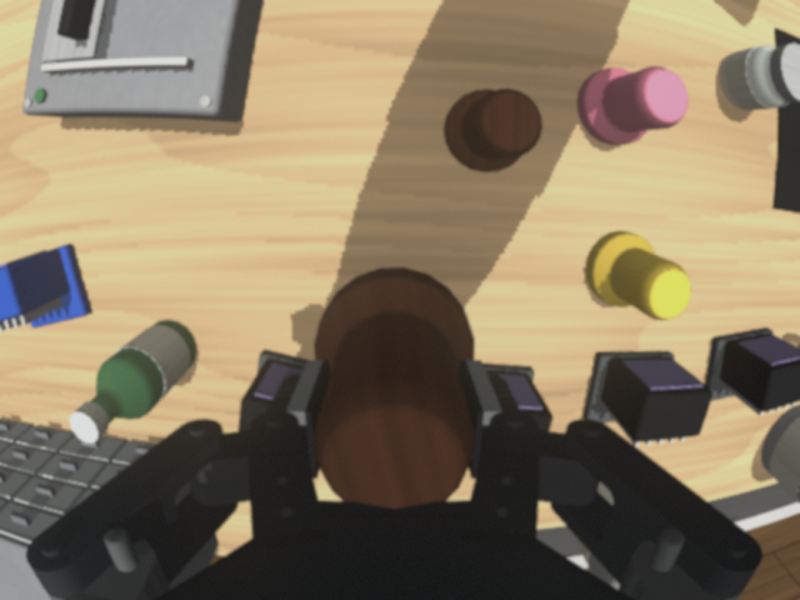

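The held foot and the fingers hide lamps 3 and 4. I'll go 45 mm further ahead so they show above the fingertips.

Emit:
play_rows(commands="4 0 1 0 0 0 3.5;5 0 1 0 0 0 3.5;5 0 1 0 0 0 3.5")

```text
t: 4.38
tcp_pos: [667.4, -148.7, 231.7]
eef_rot: [0.0, 3.141, -0.0]
ft_force: [-1.2, 0.7, -1.5]
finger_gap: 42.7
finger_force: 61.7
```

```bash
python3 - <<'E'
from h import *
o=get_obs();d=get_image("wrist");im=d["image"][:,:,::-1]
print(o["tcp_pos"],o["finger_gap"])
cv2.imwrite("pics/w3.png",cv2.resize(im[150:325,130:410],(800,500),interpolation=cv2.INTER_CUBIC))
np.save("w3.npy",{"o":o,"d":d},allow_pickle=True)
E
```

```text
[ 667.40757711 -148.7224214   231.72965618] 42.65812487390649
```

View pics/w3.png

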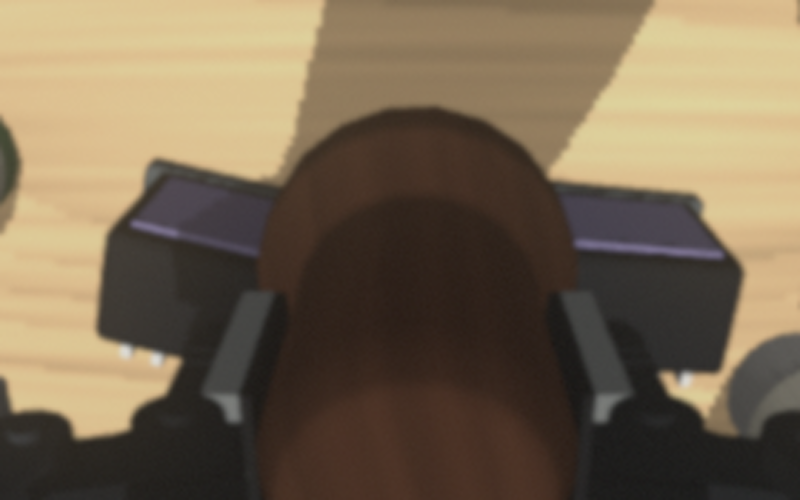

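```bash
python3 - <<'E'
from h import *
z=np.load("w3.npy",allow_pickle=True).item();o,d=z["o"],z["d"]
f=lambda u,v,h:wpx(d,o,130+u/2.857,150+v/2.857,h)[:2]
for n,cor,a,b,sg,bc,b2 in[("l4",(109,236),(132,222),(258,253),-1,(150,162),(275,183)),("l3",(743,270),(722,258),(575,243),1,(700,199),(557,184))]:
    C=f(*cor,90);A=f(*a,84);B=f(*b,84);v=(A-B)*sg;yaw=-np.degrees(np.arctan2(v[0],v[1]))
    E=f(*bc,4);E2=f(*b2,4);w=(E-E2)*sg;yb=-np.degrees(np.arctan2(w[0],w[1]))
    print(n,"corner",C.round(1),"line",A.round(1),B.round(1),"yaw",yaw.round(1),"base",E.round(1),E2.round(1),yb.round(1))
    R=lambda q:np.array([[np.cos(q),-np.sin(q)],[np.sin(q),np.cos(q)]])
    for y in(yaw,yb):
        r=R(np.radians(y)); org=C-r@np.array([-25,35*sg]); print("  origin",org.round(1),"foot",(org+r@[-87,0]).round(1),"base corner local",(r.T@(E-org)).round(1))
E
```

```text
l4 corner [ 701.8 -252.7] line [ 698.8 -245.8] [ 709.6 -202.2] yaw -13.8 base [ 700.2 -261.9] [ 709.5 -207.9] -9.7
  origin [ 734.5 -224.6] foot [ 650.  -203.9] base corner local [-24.4 -44.3]
  origin [ 732.4 -222.4] foot [ 646.6 -207.7] base corner local [-25.  -44.3]
l3 corner [714.6 -35.8] line [712.3 -42. ] [706.  -95.1] yaw -6.8 base [716.9 -25.8] [709.9 -89.4] -6.2
  origin [735.2 -73.6] foot [648.9 -63.2] base corner local [-23.9  45.3]
  origin [735.6 -73.4] foot [649.1 -63.9] base corner local [-23.8  45.3]
```

Emit:
play_rows(commands="0 0 0 0 0 0 3.5;0 0 0 0 0 0 3.5")

```text
t: 4.6
tcp_pos: [665.8, -148.9, 232.6]
eef_rot: [0.001, 3.141, -0.001]
ft_force: [-0.0, 0.7, -1.6]
finger_gap: 42.5
finger_force: 61.7
```

Emit:
play_rows(commands="-1 -3 0 0 0 0 3.5;-1.6 -6 -3 0 0 0 3.5;-1.6 -6 -7 0 0 0 3.5;-1.6 -6 -11 0 0 0 3.5;-1.6 -6 -15 0 0 0 3.5")

```text
t: 5.02
tcp_pos: [649.7, -209.6, 81.0]
eef_rot: [0.003, 3.14, -0.001]
ft_force: [0.4, 0.8, -1.6]
finger_gap: 42.9
finger_force: 61.7
```

Emit:
play_rows(commands="0 0 -1 0 0 0 3.5;0 0 -2 0 0 0 3.5;0 0 -2 0 0 0 3.5")

```text
t: 5.27
tcp_pos: [650.0, -208.5, 61.3]
eef_rot: [-0.0, -3.141, -0.001]
ft_force: [-1.0, -0.1, -1.2]
finger_gap: 43.1
finger_force: 61.7
```

Emit:
play_rows(commands="0 0 -1 0 0 0 3.5;0 0 -1.8 0 0 0 3.5;0 0 -1.8 0 0 0 3.5")

```text
t: 5.52
tcp_pos: [650.6, -208.6, 43.1]
eef_rot: [0.0, 3.141, -0.0]
ft_force: [-0.4, 1.0, -1.8]
finger_gap: 43.2
finger_force: 61.7
```

Emit:
play_rows(commands="-0.1 0 -0.2 0 0 0 3.5;-0.1 0 -0.3 0 0 0 3.5;-0.1 0 -0.3 0 0 0 3.5")

```text
t: 5.77
tcp_pos: [649.9, -208.8, 41.6]
eef_rot: [0.0, 3.141, -0.001]
ft_force: [-2.3, 1.3, 3.5]
finger_gap: 42.9
finger_force: 62.0
```

Emit:
play_rows(commands="0 0 0 0 0 0 5;0 0 0 0 0 0 8;0 0 0 0 0 0 8.5;0 0 0 0 0 0 8.5;0 0 2 0 0 0 8.5")

```text
t: 6.18
tcp_pos: [647.2, -207.4, 56.2]
eef_rot: [-0.0, -3.136, -0.005]
ft_force: [-0.5, -0.0, -1.3]
finger_gap: 85.2
finger_force: 0.0
```

Emit:
play_rows(commands="0 0 4 0 0 0 8.5;0 0 8 0 0 0 8.5;0 0 12 0 0 0 8.5;-3 2 15 0 0 0 8.5;-6 4 17 0 0 0 8.5")

```text
t: 6.6
tcp_pos: [593.7, -171.9, 230.2]
eef_rot: [0.002, 3.139, -0.002]
ft_force: [0.3, 0.3, 1.6]
finger_gap: 85.6
finger_force: 0.0
```

Emit:
play_rows(commands="-3 3 0 0 0 0 8.5;-6 6 0 0 0 0 8.5;-7.8 8.7 0 0 0 0 8.5;-7.8 8.7 0 0 0 0 8.5;-7.8 8.7 0 0 0 0 8.5")

```text
t: 7.02
tcp_pos: [514.5, -82.8, 228.6]
eef_rot: [-0.002, 3.14, -0.001]
ft_force: [0.5, 0.2, -0.9]
finger_gap: 85.3
finger_force: 0.0
```

```bash
python3 - <<'E'
from h import *
o=get_obs();d=get_image("wrist");im=d["image"][:,:,::-1]
print(o["tcp_pos"],o["finger_gap"])
cv2.imwrite("pics/w4.png",cv2.resize(im,(800,600),interpolation=cv2.INTER_CUBIC))
np.save("w4.npy",{"o":o,"d":d},allow_pickle=True)
E
```

```text
[514.4740764  -82.777842   228.60998963] 85.33928687727408
```

View pics/w4.png

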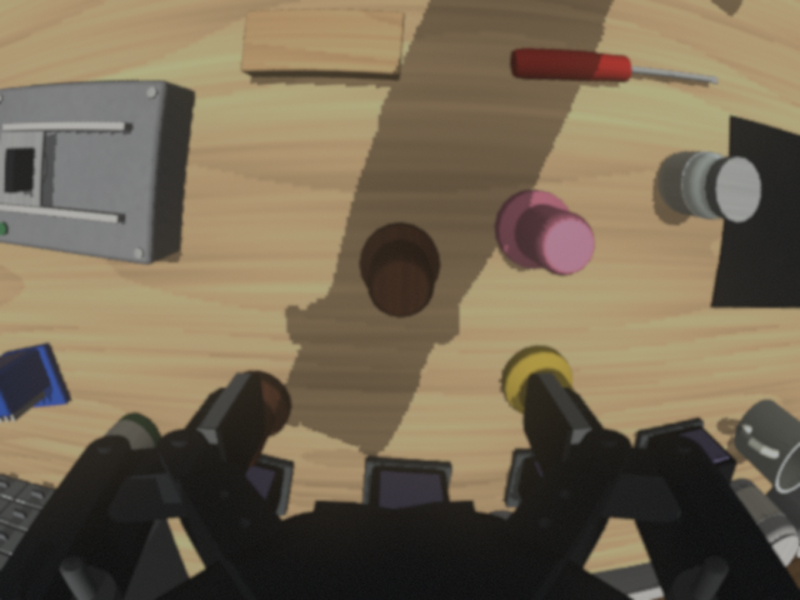

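Foot A's top is at (401,285), flange (400,262). Lamp 3's base front corners are at (368,459) and (450,463), and foot B stands upright at (265,400).

```bash
python3 - <<'E'
from h import *
z=np.load("w4.npy",allow_pickle=True).item();o,d=z["o"],z["d"];s=.7
f=lambda u,v,h:wpx(d,o,u*s,v*s,h).round(1)
print("A",f(401,285,90),f(400,262,18),"lamp3",f(368,459,4),f(450,463,4),"l4 base",f(292,462,4), "Bflange right edge",f(290,403,18))
E
```

```text
A [515.5 -78.3  90. ] [515.9 -78.   18. ] lamp3 [ 709.8 -107.1    4. ] [715.3 -28.    4. ] l4 base [ 716.5 -182.2    4. ] Bflange right edge [ 641.1 -173.7   18. ]
```

Emit:
play_rows(commands="0.1 0.5 -4 0 0 0 8.5;0.1 0.5 -8 0 0 0 8.5;0.1 0.5 -12 0 0 0 8.5;0.1 0.5 -16 0 0 0 8.5;0.1 0.5 -18.5 0 0 0 8.5")

```text
t: 7.48
tcp_pos: [514.5, -79.1, 38.5]
eef_rot: [-0.002, -3.138, -0.002]
ft_force: [-0.4, 0.1, -0.5]
finger_gap: 84.8
finger_force: 0.0
```

Emit:
play_rows(commands="0 0 0 0 0 0 8.5;0 0 0 0 0 0 4;0 0 0 0 0 0 3.5;0 0 0 0 0 0 3.5;0 0 0 0 0 0 3.5")

```text
t: 7.9
tcp_pos: [517.8, -79.8, 45.8]
eef_rot: [0.0, 3.138, -0.002]
ft_force: [-0.8, -0.7, -1.5]
finger_gap: 42.5
finger_force: 60.9
```

Emit:
play_rows(commands="0 0 0 0 0 0 3.5;0 0 0 0 0 0 3.5")

```text
t: 8.07
tcp_pos: [517.9, -79.8, 45.7]
eef_rot: [0.0, 3.137, -0.003]
ft_force: [0.9, -0.6, 8.0]
finger_gap: 42.7
finger_force: 61.8
```

Emit:
play_rows(commands="0 0 4 0 0 0 3.5;0 0 8 0 0 0 3.5;0 0 12 0 0 0 3.5;3 0.4 15 0 0 0 3.5;6 0.8 15 0 0 0 3.5")

```text
t: 8.48
tcp_pos: [579.3, -72.0, 202.5]
eef_rot: [0.002, 3.13, -0.007]
ft_force: [1.2, -0.3, 0.1]
finger_gap: 42.7
finger_force: 61.9
```

Emit:
play_rows(commands="4 0.9 0 0 0 0 3.5;7.4 0.9 0 0 0 0 3.5;7.4 0.9 0 0 0 0 3.5;7.4 0.9 -1 0 0 0 3.5;7.4 0.9 -1 0 0 0 3.5")

```text
t: 8.9
tcp_pos: [649.1, -61.7, 181.3]
eef_rot: [0.0, -3.14, -0.001]
ft_force: [0.1, -0.4, -2.0]
finger_gap: 42.8
finger_force: 61.8
```

Emit:
play_rows(commands="0.2 -0.1 -4 0 0 0 3.5;0.2 -0.1 -8 0 0 0 3.5;0.2 -0.1 -11 0 0 0 3.5;0.2 -0.1 -12 0 0 0 3.5;0.2 -0.1 -12 0 0 0 3.5")

```text
t: 9.32
tcp_pos: [649.2, -62.4, 60.9]
eef_rot: [-0.001, -3.138, -0.002]
ft_force: [-0.7, 0.9, -1.9]
finger_gap: 42.7
finger_force: 61.8
```

Emit:
play_rows(commands="0 0 -0.6 0 0 0 3.5;0 0 -1.2 0 0 0 3.5;0 0 -1.2 0 0 0 3.5")

```text
t: 9.57
tcp_pos: [652.6, -63.2, 52.2]
eef_rot: [0.0, 3.14, -0.001]
ft_force: [-0.1, 0.3, -2.3]
finger_gap: 42.7
finger_force: 61.9
```

Emit:
play_rows(commands="0 0 -0.3 0 0 0 3.5;0 0 -0.6 0 0 0 3.5;0 0 -0.6 0 0 0 3.5;0 0 -0.6 0 0 0 3.5")

```text
t: 9.9
tcp_pos: [652.6, -63.1, 45.8]
eef_rot: [0.0, 3.14, -0.001]
ft_force: [-0.0, 1.0, 1.7]
finger_gap: 42.9
finger_force: 62.3
```

Emit:
play_rows(commands="0 0 0 0 0 0 5;0 0 0 0 0 0 8;0 0 0 0 0 0 8.5;0 0 0 0 0 0 8.5;0 0 2 0 0 0 8.5")

```text
t: 10.32
tcp_pos: [649.3, -62.1, 60.9]
eef_rot: [-0.0, -3.135, -0.003]
ft_force: [-0.2, 0.6, -1.0]
finger_gap: 84.9
finger_force: 0.0
```

Emit:
play_rows(commands="0 0 4 0 0 0 8.5;0 0 8 0 0 0 8.5;0 0 12 0 0 0 8.5;-4 0 15 0 0 0 8.5;-8 -1 17 0 0 0 8.5")

```text
t: 10.73
tcp_pos: [583.4, -70.2, 231.6]
eef_rot: [-0.002, 3.139, -0.001]
ft_force: [-0.5, -0.4, 0.5]
finger_gap: 85.4
finger_force: 0.0
```

Emit:
play_rows(commands="-2 -3 0 0 0 0 8.5;-4 -6 0 0 0 0 8.5;-6 -9 0 0 0 0 8.5;-8 -12 0 0 0 0 8.5;-9 -15 0 0 0 0 8.5")

```text
t: 11.15
tcp_pos: [490.7, -221.6, 229.8]
eef_rot: [0.0, 3.141, -0.0]
ft_force: [0.3, 0.3, 1.3]
finger_gap: 85.0
finger_force: 0.0
```

Emit:
play_rows(commands="-2 -4 0 0 0 -7 8.5;-3.5 -8 0 0 0 -8.5 8.5;-5 -12 0 0 0 -8.5 8.5;-6 -14 0 0 0 -8.5 8.5;-6 -14 0 0 0 -8.5 8.5")

```text
t: 11.57
tcp_pos: [430.0, -365.0, 228.7]
eef_rot: [-0.241, -3.132, 0.001]
ft_force: [-0.1, 0.3, 0.2]
finger_gap: 84.9
finger_force: 0.0
```

```bash
python3 - <<'E'
from h import *
o=get_obs();d=get_image("wrist");im=d["image"][:,:,::-1]
print(o["tcp_pos"],o["eef_rot"])
np.save("w5.npy",{"o":o,"d":d},allow_pickle=True)
a=cv2.resize(im,(800,600),interpolation=cv2.INTER_CUBIC)
t=get_image("top");np.save("t5.npy",t,allow_pickle=True)
b=cv2.resize(t["image"][115:215,245:405,::-1],(800,500),interpolation=cv2.INTER_CUBIC)
cv2.imwrite("pics/w5.png",a);cv2.imwrite("pics/t5.png",b)
E
```

```text
[ 429.96734252 -365.0078777   228.74304235] [-2.40599451e-01 -3.13158624e+00  1.37972427e-03]
```

View pics/w5.png

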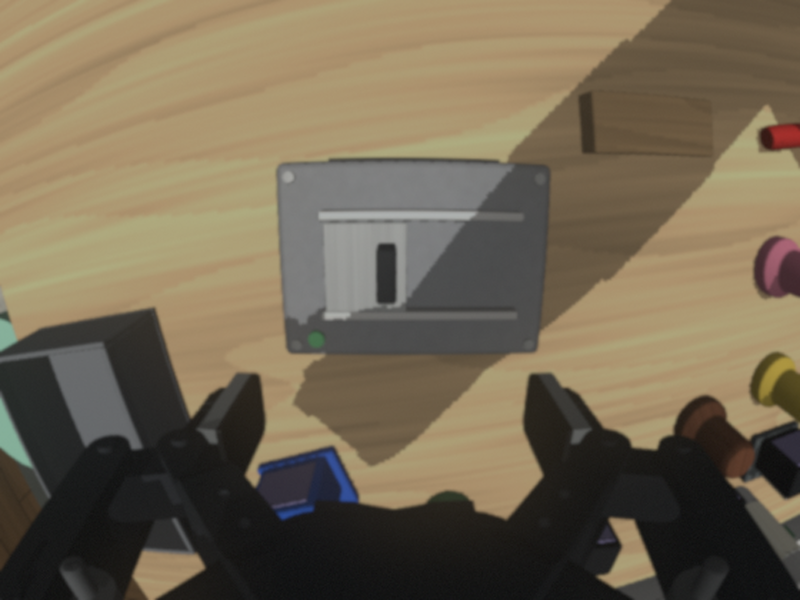

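View pics/t5.png

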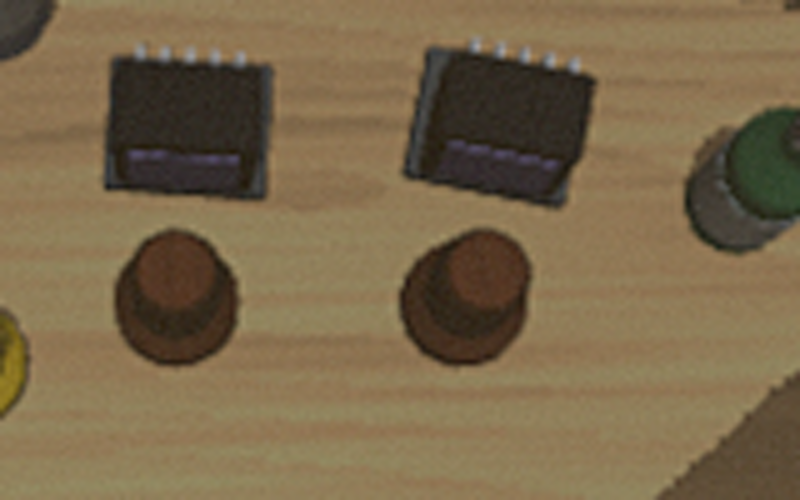

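Both feet stand upright, with flange centres in the crop at about (177,303) and (463,305) and tops at (175,272) and (489,271). The wrist view has the fin's top at (386,274), and the tool is aligned with the box. I'll check the numbers.

```bash
python3 - <<'E'
from h import *
d=np.load("t5.npy",allow_pickle=True).item()
c1=lambda u,v,z:px(d,245+u/5,115+v/5,z)[:2]
for n,a,b,fl,tp in[("l3",(105,188),(266,199),(177,303),(175,272)),("l4",(404,179),(562,207),(463,305),(489,271))]:
    A=c1(*a,0);B=c1(*b,0);m=(A+B)/2;y=(A-B)/np.linalg.norm(A-B);x=np.array([y[1],-y[0]])
    for q,h in((fl,9),(tp,90)):
        P=c1(*q,h);print(n,P.round(1),"front dist(62)",(-(P-m)@x).round(1),"lateral",((P-m)@y).round(1))
z=np.load("w5.npy",allow_pickle=True).item();o,d=z["o"],z["d"];s=.7
f=lambda u,v,h:wpx(d,o,u*s,v*s,h).round(1)
print("fin",f(386,246,103.5),f(386,302,103.5),"rails",[f(u,v,73) for u,v in[(319,216),(523,217),(517,315),(324,316)]],"tab",[f(u,v,77.5) for u,v in[(324,222),(407,222),(406,306)]])
E
```

```text
l3 [653.7 -65.3] front dist(62) 59.5 lateral 0.0
l3 [652.5 -64.7] front dist(62) 60.7 lateral 0.6
l4 [ 648.9 -210.4] front dist(62) 61.8 lateral 1.4
l4 [ 649.2 -210.9] front dist(62) 61.4 lateral 1.0
fin [ 403.4 -365.8  103.5] [ 437.  -371.1  103.5] rails [array([ 382. , -406.8,   73. ]), array([ 402. , -274.9,   73. ]), array([ 469., -285.,   73.]), array([ 449.3, -416.3,   73. ])] tab [array([ 386. , -403.5,   77.5]), array([ 394.4, -351.3,   77.5]), array([ 449.3, -360.1,   77.5])]
```

Emit:
play_rows(commands="-1 -0.4 -3 0 0 0 5;-1 -0.4 -6 0 0 0 5;-1 -0.4 -9 0 0 0 5;-1 -0.4 -12 0 0 0 5;-1 -0.4 -14 0 0 0 5")

```text
t: 12.08
tcp_pos: [422.4, -362.2, 86.4]
eef_rot: [-0.23, -3.132, -0.004]
ft_force: [0.2, -0.8, 0.1]
finger_gap: 49.7
finger_force: 0.0
```

Emit:
play_rows(commands="0 0 0 0 0 0 5;0 0 0 0 0 0 3;0 0 0 0 0 0 1;0 0 0 0 0 0 0.8;0 0 0 0 0 0 0.8")

```text
t: 12.5
tcp_pos: [423.5, -365.7, 91.9]
eef_rot: [0.232, 3.131, -0.004]
ft_force: [-0.3, -0.1, 6.1]
finger_gap: 10.2
finger_force: 59.5
```

Emit:
play_rows(commands="0 0 0 0 0 0 0.8;0 0 0 0 0 0 0.8")

```text
t: 12.67
tcp_pos: [423.5, -365.8, 91.9]
eef_rot: [0.233, 3.13, -0.004]
ft_force: [0.5, 0.7, 6.4]
finger_gap: 10.1
finger_force: 59.7
```

Emit:
play_rows(commands="0.2 1.2 0 0 0 0 0.8;0.4 2.5 0 0 0 0 0.8;0.6 3.8 0 0 0 0 0.8;0.8 5 0 0 0 0 0.8;0.8 5.6 0 0 0 0 0.8")

```text
t: 13.08
tcp_pos: [431.2, -315.5, 92.0]
eef_rot: [0.237, 3.131, -0.027]
ft_force: [-2.4, -57.0, -23.6]
finger_gap: 9.8
finger_force: 58.4
```

Emit:
play_rows(commands="0 0 0 0 0 0 0.8;0 0 0 0 0 0 0.8")

```text
t: 13.25
tcp_pos: [431.1, -315.9, 92.0]
eef_rot: [0.238, 3.13, -0.024]
ft_force: [-1.9, -33.7, -9.9]
finger_gap: 10.0
finger_force: 60.6
```

Emit:
play_rows(commands="0 0 0 0 0 0 3;0 0 0 0 0 0 4;0 0 0 0 0 0 4;0 0 3 0 0 0 4;0 0 7 0 0 0 4")

```text
t: 13.67
tcp_pos: [429.0, -306.1, 156.9]
eef_rot: [-0.232, -3.128, -0.008]
ft_force: [0.6, -1.0, 0.0]
finger_gap: 40.1
finger_force: 0.0
```

Emit:
play_rows(commands="-0.2 -2 3 0 0 0 0;-0.4 -4 7 0 0 0 0;-0.4 -4 7 0 0 0 0")

```text
t: 13.92
tcp_pos: [427.7, -352.2, 236.7]
eef_rot: [0.234, 3.127, -0.012]
ft_force: [1.5, -0.9, 0.6]
finger_gap: 4.6
finger_force: 0.0
```

```bash
python3 - <<'E'
from h import *
o=get_obs();d=get_image("wrist");im=d["image"][:,:,::-1]
print(o["tcp_pos"],o["eef_rot"])
np.save("w6.npy",{"o":o,"d":d},allow_pickle=True)
cv2.imwrite("pics/w6.png",cv2.resize(im[90:300,135:415],(800,600),interpolation=cv2.INTER_CUBIC))
E
```

```text
[ 427.74220567 -352.19361203  236.72224453] [ 0.23365767  3.12658142 -0.0115389 ]
```

View pics/w6.png

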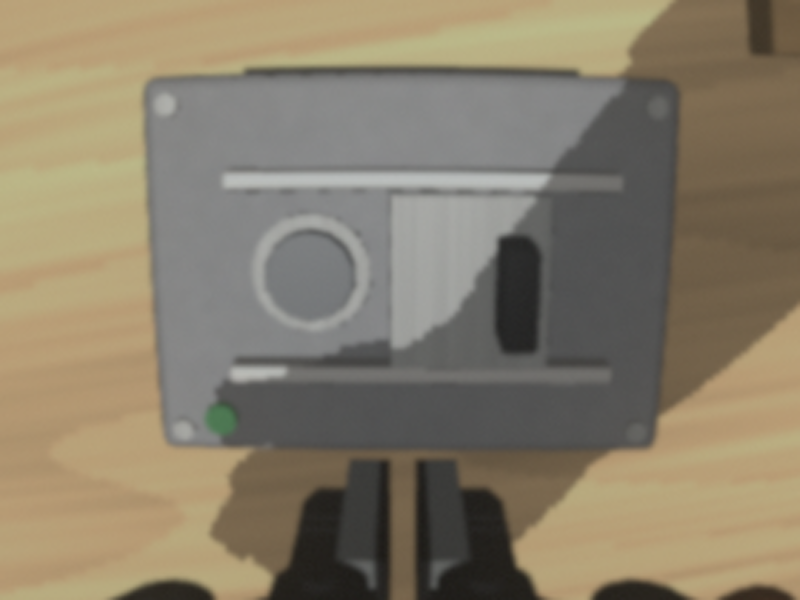

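The button is uncovered at crop (311,272). The tab spans 390 to 548 horizontally and the fin is at (518,295).

```bash
python3 - <<'E'
from h import *
z=np.load("w6.npy",allow_pickle=True).item();o,d=z["o"],z["d"];k=800/280
f=lambda u,v,h:wpx(d,o,135+u/k,90+v/k,h)
y=np.array([.148,.989])
b=f(311,272,69.5)[:2]
print("button",b.round(1),"tab edges rel button (28..82)",[(( f(u,v,77.5)[:2]-b)@y).round(1) for u,v in((390,280),(549,280))],"fin (69)",((f(518,295,103.5)[:2]-b)@y).round(1))
E
```

```text
button [ 418.  -383.4] tab edges rel button (28..82) [np.float64(27.1), np.float64(80.3)] fin (69) 66.8
```

Emit:
play_rows(commands="-1 -3.2 -1 0 0 0 0;-1 -3.2 -5 0 0 0 0;-1 -3.2 -9 0 0 0 0;-1 -3.2 -13 0 0 0 0;-1 -3.2 -15 0 0 0 0")

```text
t: 14.38
tcp_pos: [414.7, -377.0, 73.0]
eef_rot: [-0.232, -3.129, -0.01]
ft_force: [-0.4, 0.8, -0.1]
finger_gap: -0.2
finger_force: 0.0
```

Emit:
play_rows(commands="0 0 0 0 0 0 0;0 0 0 0 0 0 0;0 0 0 0 0 0 0")

```text
t: 14.63
tcp_pos: [417.1, -380.8, 80.9]
eef_rot: [0.232, 3.132, -0.002]
ft_force: [0.6, -0.4, 0.7]
finger_gap: 0.3
finger_force: 0.0
```

Emit:
play_rows(commands="0 -0.3 -0.5 0 0 0 0;0 -0.3 -1 0 0 0 0;0 -0.3 -1.4 0 0 0 0;0 -0.3 -1.8 0 0 0 0;0 -0.3 -1.8 0 0 0 0")

```text
t: 15.05
tcp_pos: [417.1, -384.7, 63.4]
eef_rot: [0.233, 3.131, -0.004]
ft_force: [-1.0, 1.0, 10.9]
finger_gap: -0.1
finger_force: 5.2
```

Emit:
play_rows(commands="0 0 -0.2 0 0 0 0;0 0 -0.2 0 0 0 0;0 0 -0.2 0 0 0 0")

```text
t: 15.3
tcp_pos: [417.2, -384.8, 62.9]
eef_rot: [0.233, 3.131, -0.005]
ft_force: [-5.5, 5.8, 26.4]
finger_gap: 0.2
finger_force: 13.3
```

Emit:
play_rows(commands="0 0 2 0 0 0 0;0 0 5 0 0 0 0;0 2 8 0 0 0 0;0.5 5 8 0 0 0 3;0.9 6.8 8 0 0 0 5")

```text
t: 15.72
tcp_pos: [426.2, -314.9, 141.5]
eef_rot: [0.233, 3.131, -0.003]
ft_force: [-0.2, 0.5, -1.0]
finger_gap: 23.3
finger_force: 0.0
```

Emit:
play_rows(commands="0 0 0 0 0 0 5;0 0 0 0 0 0 5;0 0 0 0 0 0 5")

```text
t: 15.97
tcp_pos: [425.4, -315.9, 139.1]
eef_rot: [-0.233, -3.133, 0.0]
ft_force: [0.1, -0.3, 0.3]
finger_gap: 50.2
finger_force: 0.0
```

Emit:
play_rows(commands="0.3 -0.1 -2.5 0 0 0 5;0.3 -0.1 -5 0 0 0 5;0.3 -0.1 -5 0 0 0 5;0.3 -0.1 -5 0 0 0 2;0.3 -0.1 -5 0 0 0 0.8")

```text
t: 16.38
tcp_pos: [428.4, -317.3, 90.2]
eef_rot: [0.234, 3.133, -0.0]
ft_force: [0.0, -0.8, 0.8]
finger_gap: 26.6
finger_force: 0.0
```

Emit:
play_rows(commands="0 0 0 0 0 0 0.8;0 0 0 0 0 0 0.8;0 0 0 0 0 0 0.8")

```text
t: 16.63
tcp_pos: [428.9, -317.5, 91.1]
eef_rot: [0.233, 3.131, -0.003]
ft_force: [-2.5, 0.2, 6.9]
finger_gap: 10.1
finger_force: 60.1
```

Emit:
play_rows(commands="-0.2 -1.2 0 0 0 0 0.8;-0.4 -2.5 0 0 0 0 0.8;-0.6 -3.8 0 0 0 0 0.8;-0.8 -4.9 0 0 0 0 0.8;-0.8 -5.5 0 0 0 0 0.8")

```text
t: 17.05
tcp_pos: [420.7, -371.3, 91.0]
eef_rot: [0.233, 3.132, 0.004]
ft_force: [-2.4, 33.8, 28.7]
finger_gap: 10.3
finger_force: 63.1
```

Emit:
play_rows(commands="0 0 0 0 0 0 0.8;0 0 0 0 0 0 0.8")

```text
t: 17.22
tcp_pos: [420.7, -370.9, 91.1]
eef_rot: [0.232, 3.132, 0.003]
ft_force: [-2.8, 9.4, 12.5]
finger_gap: 10.4
finger_force: 60.9
```

Emit:
play_rows(commands="0 0 0 0 0 0 3;0 0 0 0 0 0 5;0 0 0 0 0 0 5;0 0 4 0 0 0 5;0 0 8 0 0 0 8.5")

```text
t: 17.63
tcp_pos: [419.3, -370.1, 167.8]
eef_rot: [-0.233, -3.13, -0.006]
ft_force: [1.2, -0.5, 0.8]
finger_gap: 60.8
finger_force: 0.0
```

Emit:
play_rows(commands="0 0.5 3 0 0 0 8.5;0 1 6 0 0 0 8.5;0 1 6 0 0 0 8.5")

```text
t: 17.88
tcp_pos: [422.0, -363.0, 236.3]
eef_rot: [0.232, 3.127, -0.011]
ft_force: [0.6, -0.5, 0.7]
finger_gap: 85.1
finger_force: 0.0
```

```bash
python3 - <<'E'
from h import *
o=get_obs();d=get_image("wrist");im=d["image"][:,:,::-1]
print(o["tcp_pos"],o["eef_rot"])
np.save("w7.npy",{"o":o,"d":d},allow_pickle=True)
t=get_image("top");np.save("t7.npy",t,allow_pickle=True)
a=cv2.resize(im[90:300,135:415],(400,300),interpolation=cv2.INTER_CUBIC)
b=cv2.resize(t["image"][:,:,::-1],(400,300),interpolation=cv2.INTER_AREA)
c=cv2.resize(t["image"][115:215,245:405,::-1],(480,300),interpolation=cv2.INTER_CUBIC)
q=np.zeros((600,800,3),np.uint8);q[:300,:400]=a;q[:300,400:]=b;q[300:,:480]=c;cv2.imwrite("pics/m7.png",q)
E
```

```text
[ 421.96571291 -363.04396529  236.32904158] [ 0.23195305  3.12700861 -0.01074615]
```

View pics/m7.png

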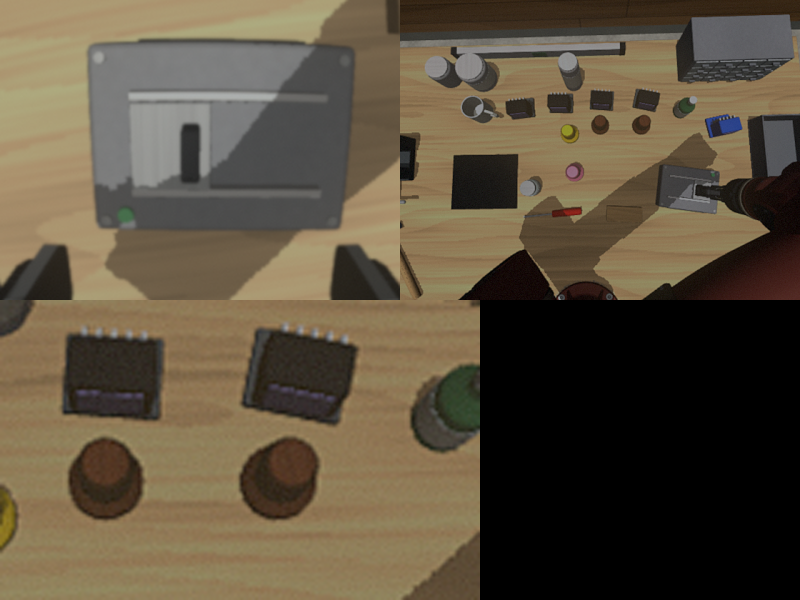

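The tab is locked again and both feet are unmoved. Next I'll fetch the foot at lamp 4.

Emit:
play_rows(commands="4 1 0 0 0 7 8.5;8 4 0 0 0 8.5 8.5;12 8 0 0 0 8.5 8.5;16 11 0 0 0 8.5 8.5;19.5 14 0 0 0 8.5 8.5")

```text
t: 18.4
tcp_pos: [588.8, -243.0, 227.3]
eef_rot: [-0.001, -3.14, -0.002]
ft_force: [0.0, -1.2, 0.0]
finger_gap: 84.9
finger_force: 0.0
```

Emit:
play_rows(commands="3 1.3 0 0 0 0 8.5;3 1.3 0 0 0 0 8.5;3 1.3 0 0 0 0 8.5;3 1.3 0 0 0 0 8.5")

```text
t: 18.73
tcp_pos: [617.4, -231.6, 227.7]
eef_rot: [0.0, -3.14, -0.002]
ft_force: [-0.3, 0.6, 0.6]
finger_gap: 85.2
finger_force: 0.0
```

Emit:
play_rows(commands="3.1 2.1 0 0 0 0 8.5;3.1 2.1 -1 0 0 0 8.5;3.1 2.1 -5 0 0 0 8.5;3.1 2.1 -9 0 0 0 8.5;3.1 2.1 -12 0 0 0 8.5")

```text
t: 19.15
tcp_pos: [647.3, -211.2, 106.2]
eef_rot: [-0.002, -3.14, -0.001]
ft_force: [0.2, 1.3, -0.5]
finger_gap: 85.0
finger_force: 0.0
```

Emit:
play_rows(commands="0 0 0 0 0 0 8.5;0 0 0 0 0 0 8.5")

```text
t: 19.32
tcp_pos: [647.1, -210.9, 108.2]
eef_rot: [-0.002, -3.139, -0.003]
ft_force: [0.5, 0.4, 1.8]
finger_gap: 84.3
finger_force: 0.0
```

Emit:
play_rows(commands="0.1 0 -3.5 0 0 0 8.5;0.1 0 -6.3 0 0 0 8.5;0.1 0 -6.3 0 0 0 6;0.1 0 -6.3 0 0 0 3.5;0.1 0 -6.3 0 0 0 3.5")

```text
t: 19.73
tcp_pos: [651.5, -211.8, 50.2]
eef_rot: [0.001, 3.138, -0.003]
ft_force: [0.1, 0.3, 0.6]
finger_gap: 50.8
finger_force: 0.0
```

Emit:
play_rows(commands="0 0 0 0 0 0 3.5;0 0 0 0 0 0 3.5;0 0 0 0 0 0 3.5;0 0 0 0 0 0 3.5")

```text
t: 20.07
tcp_pos: [652.0, -211.8, 50.6]
eef_rot: [0.0, 3.137, -0.004]
ft_force: [-1.3, 1.7, 6.6]
finger_gap: 42.7
finger_force: 60.5
```

Emit:
play_rows(commands="0 0 4 0 0 0 3.5;0 0 8 0 0 0 3.5;0 0 12 0 0 0 3.5;-2 2 14 0 0 0 3.5;-4 5 15 0 0 0 3.5")

```text
t: 20.48
tcp_pos: [612.1, -163.4, 202.9]
eef_rot: [0.004, 3.134, -0.007]
ft_force: [0.1, 0.5, -1.2]
finger_gap: 42.7
finger_force: 61.6
```

Emit:
play_rows(commands="-1 3.8 0 0 0 0 3.5;-2 7.6 0 0 0 0 3.5;-3 11.4 0 0 0 0 3.5;-4 15.2 0 0 0 0 3.5;-5 19 0 0 0 0 3.5")

```text
t: 20.9
tcp_pos: [560.0, 30.8, 198.9]
eef_rot: [0.001, 3.138, -0.001]
ft_force: [0.2, 0.1, -0.7]
finger_gap: 42.6
finger_force: 61.5
```

Emit:
play_rows(commands="-1 3.8 0 0 0 0 3.5;-2 7.6 0 0 0 0 3.5;-3 11.4 0 0 0 0 3.5;-4 15.2 0 0 0 0 3.5;-5 19 0 0 0 0 3.5")

```text
t: 21.32
tcp_pos: [510.0, 221.2, 199.0]
eef_rot: [0.0, 3.138, 0.001]
ft_force: [0.6, 0.8, -0.8]
finger_gap: 42.8
finger_force: 61.5
```

Emit:
play_rows(commands="-1 3.8 0 0 0 0 3.5;-2 7.6 0 0 0 0 3.5;-3 11.4 0 0 0 0 3.5;-3.5 15 0 0 0 0 3.5;-3.5 15 0 0 0 0 3.5")

```text
t: 21.73
tcp_pos: [473.6, 375.0, 198.5]
eef_rot: [-0.007, 3.139, 0.005]
ft_force: [1.0, -0.2, -1.8]
finger_gap: 42.6
finger_force: 61.7
```

Emit:
play_rows(commands="0 0 0 0 0 0 3.5;0 0 0 0 0 0 3.5")

```text
t: 21.9
tcp_pos: [475.5, 369.4, 197.8]
eef_rot: [-0.001, 3.14, 0.001]
ft_force: [0.6, 0.3, -0.8]
finger_gap: 42.6
finger_force: 61.7
```

Emit:
play_rows(commands="0 2 -3 0 0 0 3.5;0 2.5 -7 0 0 0 3.5;0 2.5 -11 0 0 0 3.5;0 2.5 -13 0 0 0 3.5;0 2.5 -13 0 0 0 3.5")

```text
t: 22.32
tcp_pos: [472.7, 391.4, 61.2]
eef_rot: [-0.003, -3.135, 0.006]
ft_force: [-0.8, 0.2, -2.1]
finger_gap: 42.2
finger_force: 61.7
```

Emit:
play_rows(commands="0 0 -0.4 0 0 0 3.5;0 0 -0.8 0 0 0 3.5;0 0 -0.8 0 0 0 3.5")

```text
t: 22.57
tcp_pos: [476.5, 394.5, 60.3]
eef_rot: [0.002, 3.139, 0.002]
ft_force: [-0.6, -1.1, -0.6]
finger_gap: 42.3
finger_force: 61.7
```

Emit:
play_rows(commands="0 0 -0.3 0 0 0 3.5;0 0 -0.6 0 0 0 3.5;0 0 -0.6 0 0 0 3.5")

```text
t: 22.82
tcp_pos: [476.4, 395.0, 54.7]
eef_rot: [0.0, 3.138, 0.002]
ft_force: [-1.8, 0.1, 7.8]
finger_gap: 42.6
finger_force: 62.4
```

Emit:
play_rows(commands="0 0 0 0 0 0 5;0 0 0 0 0 0 8;0 0 0 0 0 0 8.5;0 0 0 0 0 0 8.5;0 0 3 0 0 0 8.5")

```text
t: 23.23
tcp_pos: [471.7, 392.6, 76.5]
eef_rot: [-0.0, -3.133, 0.007]
ft_force: [-0.8, 0.2, -0.8]
finger_gap: 85.0
finger_force: 0.0
```

Emit:
play_rows(commands="0 0 4 0 0 0 8.5;0 0 8 0 0 0 8.5;0 0 12 0 0 0 8.5;1 -3 14 0 0 0 8.5;2 -6 15 0 0 0 8.5")

```text
t: 23.65
tcp_pos: [496.0, 335.3, 236.8]
eef_rot: [-0.004, 3.136, 0.004]
ft_force: [0.7, 0.5, -0.4]
finger_gap: 85.4
finger_force: 0.0
```

Emit:
play_rows(commands="1.3 -3.8 0 0 0 0 8.5;2.6 -7.6 0 0 0 0 8.5;4 -11.4 0 0 0 0 8.5;5.3 -15.2 0 0 0 0 8.5;6.6 -19 0 0 0 0 8.5")

```text
t: 24.07
tcp_pos: [561.3, 142.6, 232.4]
eef_rot: [-0.0, 3.141, 0.0]
ft_force: [0.8, -0.2, -0.3]
finger_gap: 85.1
finger_force: 0.0
```

Emit:
play_rows(commands="1.3 -3.8 0 0 0 0 8.5;2.6 -7.6 0 0 0 0 8.5;4 -11.4 0 0 0 0 8.5;5.3 -15.2 0 0 0 0 8.5;6.6 -19 0 0 0 0 8.5")

```text
t: 24.48
tcp_pos: [627.3, -47.6, 232.3]
eef_rot: [0.0, 3.141, 0.0]
ft_force: [0.4, 0.6, -0.5]
finger_gap: 84.8
finger_force: 0.0
```

Emit:
play_rows(commands="2 -1.8 0 0 0 0 8.5;2 -1.8 0 0 0 0 8.5;2 -1.8 0 0 0 0 8.5")

```text
t: 24.73
tcp_pos: [647.1, -64.9, 231.1]
eef_rot: [-0.003, -3.14, -0.001]
ft_force: [-0.8, 0.9, -0.6]
finger_gap: 85.2
finger_force: 0.0
```

```bash
python3 - <<'E'
from h import *
o=get_obs();d=get_image("wrist");im=d["image"][:,:,::-1]
print(o["tcp_pos"],o["eef_rot"])
np.save("w8.npy",{"o":o,"d":d},allow_pickle=True)
cv2.imwrite("pics/w8.png",cv2.resize(im,(800,600),interpolation=cv2.INTER_CUBIC))
print(np.array(wproj(d,o,(652.5,-64.5,90)))/.7)
E
```

```text
[647.14163146 -64.85534139 231.09703713] [-3.37179563e-03 -3.13995973e+00 -1.11914788e-03]
[394.18495336 291.25778846]
```

View pics/w8.png

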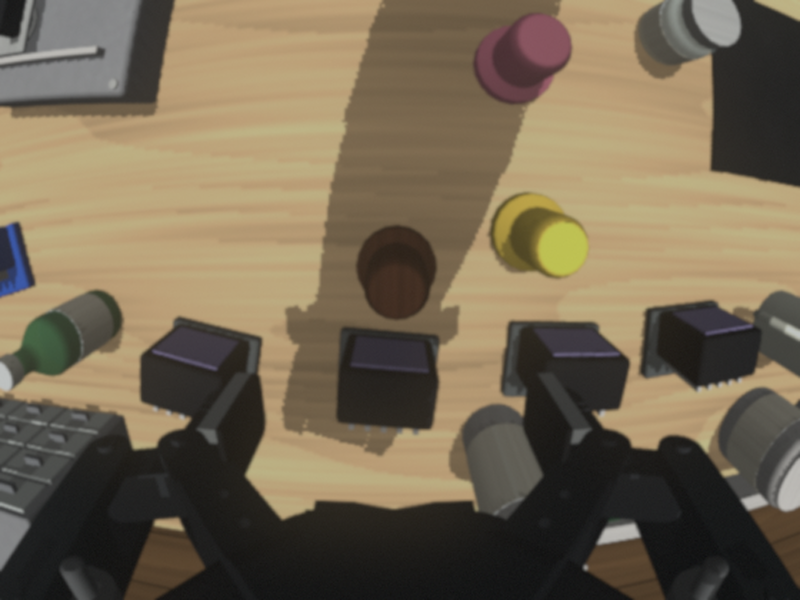

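The foot's top is at (398,287), close to the predicted (394,291), so I'll grip it.

Emit:
play_rows(commands="0.4 0.1 -4 0 0 0 8.5;0.4 0.1 -8 0 0 0 8.5;0.4 0.1 -12 0 0 0 8.5;0.4 0.1 -16 0 0 0 8.5;0.4 0.1 -18.2 0 0 0 8.5")

```text
t: 25.2
tcp_pos: [648.1, -60.2, 45.7]
eef_rot: [0.003, -3.137, -0.003]
ft_force: [-0.6, 0.6, -1.2]
finger_gap: 85.0
finger_force: 0.0
```

Emit:
play_rows(commands="0 0 0 0 0 0 8.5;0 0 0 0 0 0 4;0 0 0 0 0 0 3.5;0 0 0 0 0 0 3.5;0 0 0 0 0 0 3.5")

```text
t: 25.62
tcp_pos: [653.0, -63.1, 53.7]
eef_rot: [-0.0, 3.137, -0.002]
ft_force: [-0.2, -0.2, -1.5]
finger_gap: 42.5
finger_force: 60.8
```

Emit:
play_rows(commands="0 0 0 0 0 0 3.5;0 0 0 0 0 0 3.5;0 0 0 0 0 0 3.5")

```text
t: 25.87
tcp_pos: [653.0, -63.1, 53.7]
eef_rot: [0.0, 3.137, -0.002]
ft_force: [0.4, 0.3, 8.1]
finger_gap: 42.5
finger_force: 62.0
```

Emit:
play_rows(commands="0 0 4 0 0 0 3.5;0 0 8 0 0 0 3.5;0 0 12 0 0 0 3.5;-2 2 14 0 0 0 3.5;-4 4 15 0 0 0 3.5")

```text
t: 26.28
tcp_pos: [612.9, -23.5, 206.0]
eef_rot: [0.003, 3.134, -0.003]
ft_force: [0.3, 1.0, -1.8]
finger_gap: 42.7
finger_force: 62.0
```

Emit:
play_rows(commands="-1.8 3.5 0 0 0 0 3.5;-3.6 7 0 0 0 0 3.5;-5.4 10.5 0 0 0 0 3.5;-7.2 14 0 0 0 0 3.5;-9 17.5 0 0 0 0 3.5")

```text
t: 26.7
tcp_pos: [520.3, 153.8, 201.8]
eef_rot: [0.001, 3.139, 0.0]
ft_force: [0.8, 2.0, -1.9]
finger_gap: 42.1
finger_force: 61.9
```

Emit:
play_rows(commands="-1.7 3.5 0 0 0 0 3.5;-3.4 7 0 0 0 0 3.5;-5 10.5 0 0 0 0 3.5;-6.2 13.8 0 0 0 0 3.5;-6.2 13.8 0 0 0 0 3.5")

```text
t: 27.12
tcp_pos: [456.7, 295.4, 201.8]
eef_rot: [-0.008, 3.14, 0.004]
ft_force: [0.1, 0.4, -1.0]
finger_gap: 42.2
finger_force: 62.0
```

Emit:
play_rows(commands="0 0 0 0 0 0 3.5;0 0 0 0 0 0 3.5")

```text
t: 27.28
tcp_pos: [459.4, 290.3, 201.1]
eef_rot: [-0.001, 3.14, 0.0]
ft_force: [-0.0, -0.1, -2.3]
finger_gap: 42.2
finger_force: 62.0
```

```bash
python3 - <<'E'
from h import *
t=get_image("top");im=t["image"][:,:,::-1]
a=cv2.resize(im,(800,600),interpolation=cv2.INTER_CUBIC);cv2.imwrite("pics/t9.png",a)
E
```

```text
(no output)
```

View pics/t9.png

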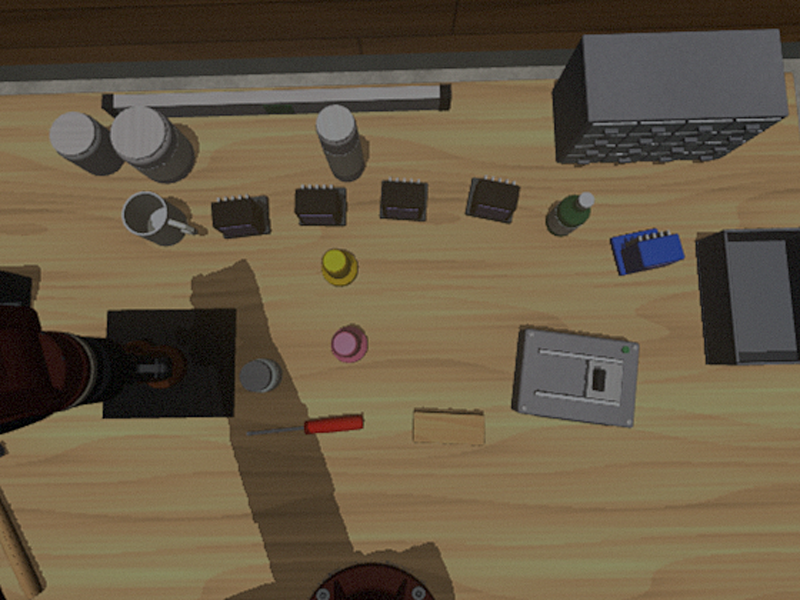

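That view shows the bystanders unmoved and the tab locked. The first foot is hidden under the arm, so I'll find it by colour in the wrist image (my picture allowance is used up).

```bash
cat > blob.py <<'E'
from h import *
def blobs(d):
    hsv=cv2.cvtColor(d["image"],cv2.COLOR_RGB2HSV); b=((hsv[...,0]<12)|(hsv[...,0]>174))&(hsv[...,1]>90)&(hsv[...,2]>25)&(hsv[...,2]<150)
    n,l,s,c=cv2.connectedComponentsWithStats(b.astype(np.uint8)); return [(s[i],c[i].round(1)) for i in range(1,n) if s[i][4]>150]
E
python3 - <<'E'
from blob import *
o=get_obs();d=get_image("wrist")
print(o["tcp_pos"])
for b in blobs(d): print(b)
print("expect top",wproj(d,o,(476,395,94)),"flange",wproj(d,o,(476,395,12)),"held",wproj(d,o,(459,290,190)))
z=np.load("w4.npy",allow_pickle=True).item();print("ref w4",blobs(z["d"]),wproj(z["d"],z["o"],(515.5,-78,90)))
E
```

```text
[459.61963443 289.78445186 200.93300323]
(array([ 46,  82,  66,  35, 284], dtype=int32), array([91.5, 98.9]))
(array([ 345,  171,   75,   73, 3597], dtype=int32), array([382.2, 207.1]))
(array([  225,   184,   104,   159, 12812], dtype=int32), array([277.2, 263.4]))
expect top (np.float64(398.8381692564701), np.float64(226.6703159330229)) flange (np.float64(372.4066451188586), np.float64(201.74752213347415)) held (np.float64(276.30490579607925), np.float64(258.70182672254543))
ref w4 [(array([ 358,   33,   85,   24, 1492], dtype=int32), array([394.4,  45.2])), (array([349, 149,  16,  33, 155], dtype=int32), array([356.8, 165.1])), (array([269, 183,  30,  33, 355], dtype=int32), array([282.5, 197.3]))] (np.float64(281.07040236437246), np.float64(199.4819822200217))
```

The first foot is where I put it. Lowering the second.

Emit:
play_rows(commands="0 0 -3.5 0 0 0 3.5;0 0 -7 0 0 0 3.5;0 0 -10.5 0 0 0 3.5;0 0 -13.2 0 0 0 3.5;0 0 -13.2 0 0 0 3.5")

```text
t: 27.8
tcp_pos: [455.8, 287.9, 62.3]
eef_rot: [-0.004, -3.133, 0.004]
ft_force: [-1.3, -0.1, -2.5]
finger_gap: 42.4
finger_force: 62.0
```

Emit:
play_rows(commands="0 0 0 0 0 0 3.5;0 0 -0.4 0 0 0 3.5;0 0 -0.4 0 0 0 3.5;0 0 -0.4 0 0 0 3.5")

```text
t: 28.13
tcp_pos: [460.4, 290.6, 66.3]
eef_rot: [0.001, 3.139, 0.002]
ft_force: [0.2, -0.1, -1.3]
finger_gap: 42.4
finger_force: 62.1
```

Emit:
play_rows(commands="0 0 -0.4 0 0 0 3.5;0 0 -0.8 0 0 0 3.5;0 0 -0.8 0 0 0 3.5;0 0 -0.8 0 0 0 3.5")

```text
t: 28.47
tcp_pos: [459.9, 290.7, 57.6]
eef_rot: [-0.0, 3.14, 0.001]
ft_force: [-2.0, -0.2, 6.7]
finger_gap: 42.3
finger_force: 63.1
```

Standing. I'll release it, lift, and back off towards the right.

Emit:
play_rows(commands="0 0 0 0 0 0 5;0 0 0 0 0 0 8;0 0 0 0 0 0 8.5;0 0 0 0 0 0 8.5;0 0 3 0 0 0 8.5")

```text
t: 28.88
tcp_pos: [455.6, 289.2, 81.0]
eef_rot: [-0.0, -3.133, 0.004]
ft_force: [-0.5, 0.1, -1.2]
finger_gap: 84.8
finger_force: 0.0
```

Emit:
play_rows(commands="0 0 4 0 0 0 8.5;0 0 8 0 0 0 8.5;0 0 12 0 0 0 8.5;0 -3 15 0 0 0 8.5;0 -6 15 0 0 0 8.5")

```text
t: 29.3
tcp_pos: [461.0, 231.1, 243.1]
eef_rot: [-0.004, 3.133, 0.003]
ft_force: [1.5, 0.0, 0.7]
finger_gap: 85.3
finger_force: 0.0
```

Emit:
play_rows(commands="0 -4 0 0 0 0 8.5;0 -8 0 0 0 0 8.5;0 -12 0 0 0 0 8.5;0 -16 0 0 0 0 8.5;0 -20 0 0 0 0 8.5")

```text
t: 29.72
tcp_pos: [458.6, 28.7, 236.3]
eef_rot: [-0.0, 3.141, -0.0]
ft_force: [1.6, -0.3, -0.2]
finger_gap: 85.0
finger_force: 0.0
```

Emit:
play_rows(commands="0 -4 0 0 0 0 8.5;0 -8 0 0 0 0 8.5;0 -10 0 0 0 0 8.5;0 -10 0 0 0 0 8.5")

```text
t: 30.05
tcp_pos: [458.8, -73.4, 235.9]
eef_rot: [-0.007, -3.141, 0.001]
ft_force: [-0.0, -0.1, -0.5]
finger_gap: 85.2
finger_force: 0.0
```

```bash
python3 - <<'E'
from blob import *
t=get_image("top")
for s,c in blobs(t):
    if 60<s[0]<180 and 200<s[1]<300: print(s,c,"z~60:",px(t,*c,50).round())
for X in((476,395),(460,290)): print("expected top",np.round(proj(t,(*X,94))),"base",np.round(proj(t,(*X,4))))
# change since the start picture: largest differing blobs vs t7
a=np.load("t7.npy",allow_pickle=True).item()["image"]
df=cv2.absdiff(a,t["image"]).max(2); n,l,s,c=cv2.connectedComponentsWithStats((cv2.medianBlur(df,5)>35).astype(np.uint8))
print([(s[i].tolist()) for i in range(1,n) if s[i][4]>30])
E
```

```text
[ 74 238  37  26 393] [ 89.8 251.7] z~60: [472. 395.  50.]
[118 244  34  25 322] [132.2 257.5] z~60: [456. 293.  50.]
expected top [ 80. 250.] base [ 99. 250.]
expected top [126. 256.] base [141. 256.]
[[203, 160, 244, 260, 23364], [325, 160, 27, 29, 593], [339, 226, 221, 194, 20500], [74, 243, 15, 16, 188], [119, 248, 16, 16, 192], [91, 254, 14, 9, 57], [134, 263, 12, 5, 32], [82, 281, 205, 139, 7676], [204, 314, 18, 37, 178]]
```

```bash
python3 -c "
from rig import *
print(finish_job())"
```

```text
the job is handed in; nothing more can be done
None
```

I found two feet. Both got their UV shot in front of their lamps, the button was pressed, the box was locked again, and both feet now stand upright on the mat. The job is handed in; no verdict came back.

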